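Close the amber vial sample changer

ROBOT

A 6-joint arm with a two-finger parallel gripper is mounted at the origin on the work surface. World frame = base frame: x ahead of the robot, y to its left, z up, the work surface at z = 0. Lengths are in mm, angles in rad, forces in N, time in s.
With the tool pointing down it reaches from about 300 to 775 mm from the base axis. Payload 14.6 kg.
Tool frame: the origin (TCP) lies on the centre line of the jaws, within the pads' length; the fingertips stand 22 mm ahead of it and the grasp point (between the pads) lies 3 mm ahead of it (manip.tcp_to_tips is the distance from the TCP to the fingertips, in mm); z points along the fingers, y is the direction in which the jaws open and shut (so a half turn about z gives the same grasp; the last joint's range is limited). The gripper opens to 94 mm and grips with 3 to 60 N. Pads are 16 mm wide; open, the fingers measure 119 mm over their backs; the gripper's body (75 mm by 177 mm) begins 78 mm behind the grasp point.
Start: joints at [1.059, 0.3, 1.521, -0, 1.321, -0.067], TCP at [236.649, 496.474, 190.246] pointing down, gripper open.
Joint ranges: [-3.03, 3.03], [-0.79, 2.21], [0.23, 2.52], [-1.04, 4.18], [0, 3.07], [-2.55, 2.55]. Speed limits (rad/s): [2.22, 2.22, 2.57, 3.14, 3.14, 3.14].

INTERFACE

Orientations are given as [roll, pitch, yaw] about the fixed x, y, z axes, in that order (R = Rz(yaw) Ry(pitch) Rx(roll)).
In Python, from cell import manip, vision, workorder gives the robot as it stands.
- The arm moves only by the tool carry_out, never from a script. Its argument "deltas" is a list of rows, each a list of 3 entries, a list of its own where there are three numbers: the shift along the tool's x, y, z in cm, then the turn about the tool's z in degrees, then the opening, from 0 (shut) to 1 (fully open). A call has 1 to 20 rows; each row shifts and turns the commanded pose from where the row before left it, along the tool's axes as they then stand; what a row does not reach is not made up. A row lasts 1/12 s, in which the tool goes at most 41.7 mm and 7.16 degrees, less where a joint would pass 70% of its speed; a pose out of reach is approached as far as the arm can. A call with a gripper value outside its range is refused whole. The fingers move at their own pace and stop on an object; "grip_force" is the grip in N (left out, the last holds). Time passes only in rows, so rows that do not move let the fingers close. It gives the time, the measured TCP pose, the force and the opening at its end, in the units of the state.
- manip.read_state(): the state, without advancing time (a new reading comes with each control period).
- vision.camera(name): name is "side" or "top" or "wrist"; returns (picture, depth): 420x560x3 uint8, red, green, blue; 420x560 float32, mm along the optical axis (not along the pixel's ray), 0 where there is no reading.
- vision.calibration(name): a dict with "mtx" (3x3 intrinsics, pixels), "distortion" ([k1, k2, p1, p2, k3] as OpenCV has them; the pictures are not rectified), "eye" and "orientation" of the camera in the world. Camera axes: x right, y down, z forward; pixel columns grow to the right and rows downward; lengths in mm; the calibration is good to about 2 mm. A picture is of the moment at which its call begins: read the wrist's pose just before it. calibration takes no time and is no camera call; for the wrist camera it gives the pose at the moment of the call.
- workorder.sign_off(): hands the job in, once; it reports no verdict.
The state is a dict: "clock": time; "joints": joint angles; "qd": joint speeds; "effort": joint torques, N m; "eef_pos": TCP position; "eef_rot": TCP orientation; "wrist_force": force on the tool from outside, world axes, zero at the start; "moment": the same for the moment, N m; "finger_gap": finger opening in mm.
Only numpy, scipy, OpenCV 4.12 (cv2) and the standard library are available. Lean on these libraries where they do the work, as an engineer would, in place of code of your own. Each camera call takes 0.05 s, during which the arm holds its last target.

TASK

Make the changer with the amber vials ready to run: with the fingertips, gently push its tray of vials fully home, then push its open cover all the way down until it is shut. Do not touch its vials, do not pick anything up, and leave the changer with the clear vials open as it is and the loose vial, bottle and tip box where they stand.

Things in the scene. Friction and masses are not known exactly. Their poses are not given: they have to be found in the camera images.
- amber_unit: fixed white sample changer with the amber (brown), black-capped vials and orange stripes (along the rear of its low case, the top of its tray front and the cover's tab). Origin: on the bench under the middle of its front face; its x axis runs into the unit away from the front, y to its left, z up. Housing 160 wide (y), 140 deep (x 0 to 140), open at the top, rim 95 high; behind it a low case 100 deep, 150 wide, 75 high. This is the one to close.
- amber_tray (a joint): Joint of the amber tray, a drawer sliding along the unit's x: 0 = fully home, its front panel against the housing; value = metres it stands out towards the front (limit 0.09). Starts 0.025 to 0.05 out. Stiff runners: about 2 N to move it, stays where left. It carries nine capped amber vials (27 dia, tops 86.5 above the bench), fixed in it, 37 apart in depth and 42 apart across; the nearest vials stand 24 mm behind the outer face of the front panel.
- amber_tray_front (a point): centre of the outer (robot-side) face of the amber tray's front panel, which is 156 wide, 66 high, 8 thick, its middle 60 above the bench (spans 27 to 93); moves with the tray
- amber_vials: the nine vials in the amber tray, not to be touched; same origin and axes as the unit, shifted with the tray
- amber_cover (a joint): Joint of the amber unit's cover, hinged on the rear upper edge of the housing: 0 = shut flat on the rim, pi/2 = upright; opens upward. Starts 1.0 to 1.4 rad open. Stiff hinge (0.2 N m, about 2 N near the free edge): stays at any angle, does not fall. Cover: white plate 142 long from hinge to free edge, 160 wide, 6 thick, with a tab 50 wide standing 11 further out from the free edge; outer face is the one on top when shut.
- amber_cover_hinge (a point): middle of the amber cover's hinge line (line along the unit's y), at the unit's x 140, z 95, level with the underside of the cover
- amber_cover_edge (a point): middle of the free edge of the amber cover, on its outer face (142 from the hinge line along the cover, 6 out); x axis points along the cover towards the hinge, z out of the outer face
- clear_unit: fixed sample changer of the same build, axes and sizes as the amber unit, with clear, white-capped vials and blue stripes. Its tray and cover are open too and must stay so. The two units and the tip box stand in a row of three places about 25 cm apart and change places from run to run.
- clear_tray_front (a point): as amber_tray_front, of the clear unit; must stay put
- clear_cover_edge (a point): as amber_cover_edge, of the clear unit; must stay put
- stray_vial: loose amber vial with black cap, 27 dia, 54 high, upright on the bench at one end of the row of units; origin: centre of its underside
- reagent: loose amber bottle with blue cap, 70 dia, 130 high, upright at the other end of the row; origin: centre of its underside
- tip_box: loose blue pipette tip box, 80 x 120 x 60 high, in one of the three places of the row; origin: centre of its underside
Not all that is in view belongs to the job. Of the things like the tip_box, leave any that is turquoise; of the rest the smaller one is meant.

How it is judged (in metres and radians):
On the way, in this order (a step that is already met when the one before it is completed fails the run):
1. the amber tray is fully home (within 3 mm) (value of joint amber_tray below 0.003 m), for 0.2 s.
2. the amber cover is shut (within 0.05 rad) (value of joint amber_cover below 0.05 rad), for 0.2 s.
At the end, for the whole second after the job is handed in: The amber tray is home within 3 mm and its cover shut within 0.05 rad; the clear unit's tray is within 6 mm and its cover edge within 12 mm of where they were; the loose vial, bottle and tip box are within 20 mm of where they stood, upright and at rest (value of joint amber_tray below 0.003 m and value of joint amber_cover below 0.05 rad and distance of each of stray_vial, reagent, tip_box from where it was at the start of the episode below 0.02 m and distance of clear_tray_front from where it was at the start of the episode below 0.006 m and distance of clear_cover_edge from where it was at the start of the episode below 0.012 m and angle between each of stray_vial, reagent's own z axis and vertical below 0.15 rad and linear speed of each of stray_vial, reagent, tip_box below 0.02 m/s); the robot touches nothing.
It fails at once if the loose vial, bottle or tip box moved more than 20 mm (pushed, lifted or carried) (distance of any of stray_vial, reagent, tip_box from where it was at the start of the episode above 0.02 m).
It fails at once if the clear unit disturbed: tray moved more than 6 mm or cover edge more than 12 mm (distance of clear_tray_front from where it was at the start of the episode above 0.006 m or distance of clear_cover_edge from where it was at the start of the episode above 0.012 m).
It fails at once if the robot touches the vials in the amber tray (contact force between any of the fingers, the arm and amber_vials above 0.5 N).
It fails at once if slammed: tray faster than 0.4 m/s or cover faster than 5 rad/s (velocity of joint amber_tray below -0.4 m/s or velocity of joint amber_cover below -5 rad/s).
It also fails if it takes over 50 s, if anything falls off the work surface, if the arm or the gripper's body presses on something with over 40 N, if the wrist force passes 120 N, or if a joint passes its speed limit or range.

## Working session

There is one attempt and no reset: what is moved stays moved. The work goes in short steps, Python scripts to look and compute and a tool call to move; the robot and the scene stay as the last step left them, time stands still between calls to the robot, and variables do not carry over. Pictures are saved under pics/ and viewed, and the job is handed in when it is done.

Besides the shell and the picture viewer there is one more tool, called as name([rows], argument=value, ...), one row to a line, values as JSON. carry_out: Moves the arm, as the interface text tells. Its arguments: {"type":"object","properties":{"deltas":{"type":"array","items":{"type":"array"}},"grip_force":{"type":"number"}},"required":["deltas"]}

```bash
ls; mkdir -p pics; python3 - <<'E'
from cell import manip, vision, workorder
import cv2
print(manip.read_state())
for n in ("side","top","wrist"):
    c=vision.calibration(n); print(n,c)
    p,d=vision.camera(n)
    import numpy as np
    np.savez(f"pics/{n}0.npz",p=p,d=d,**{k:np.array(v) for k,v in c.items()})
    cv2.imwrite(f"pics/{n}0.png",p[:,:,::-1])
E
```

```text
pics
{'clock': 0.0, 'joints': array([ 1.05939224e+00,  3.00434875e-01,  1.52159625e+00,  6.45158762e-06,
        1.32071017e+00, -6.65964920e-02]), 'qd': array([-1.11322514e-04, -1.09372359e-04,  4.27495150e-04, -5.40930507e-05,
        1.11020119e-03,  1.12511271e-03]), 'effort': array([ 1.44256461e-03, -5.31813705e+01, -3.52733195e+01,  7.09385751e-02,
        2.44765927e-02, -6.71930684e-05]), 'eef_pos': array([236.51384746, 496.22915389, 189.69979985]), 'eef_rot': array([-3.14044698e+00, -8.26739944e-05,  2.69678341e+00]), 'wrist_force': array([-0.27532173, -0.16494124,  0.57244937]), 'moment': array([ 0.0107732 , -0.0086941 ,  0.03326611]), 'finger_gap': 93.78426056631922}
side {'mtx': array([[436.29456882,   0.        , 292.60189797],
       [  0.        , 436.29456882, 209.50514035],
       [  0.        ,   0.        ,   1.        ]]), 'distortion': array([-0.11935615,  0.        ,  0.        ,  0.        ,  0.        ]), 'eye': array([  29.2867961 , -663.76553592,  876.71335851]), 'orientation': array([-2.36061437,  0.01494072, -0.63323519])}
top {'mtx': array([[456.39991526,   0.        , 280.09374494],
       [  0.        , 456.39991526, 212.11017426],
       [  0.        ,   0.        ,   1.        ]]), 'distortion': array([-0.08692089,  0.        ,  0.        ,  0.        ,  0.        ]), 'eye': array([ 232.21103064,    2.59805176, 1248.00816232]), 'orientation': array([-2.91714519e+00, -1.94548527e-03, -1.53602790e+00])}
wrist {'mtx': array([[351.13751501,   0.        , 276.85757653],
       [  0.        , 351.13751501, 204.11093113],
       [  0.        ,   0.        ,   1.        ]]), 'distortion': array([0.02115675, 0.        , 0.        , 0.        , 0.        ]), 'eye': array([171.25032516, 527.87553903, 384.40208167]), 'orientation': array([2.88964579e+00, 1.28131864e-03, 1.12564971e+00])}
```

View pics/side0.png

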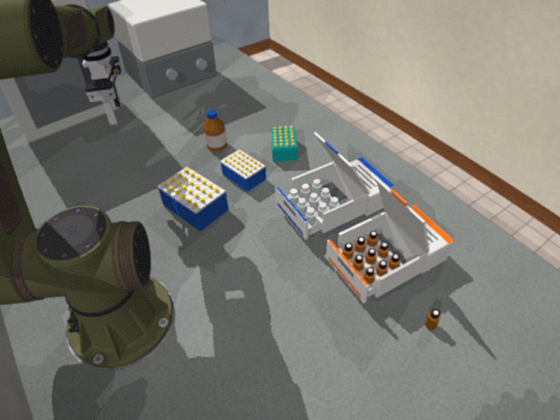

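View pics/top0.png

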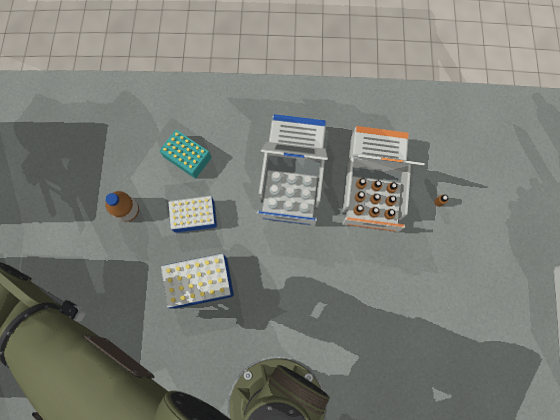

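View pics/wrist0.png

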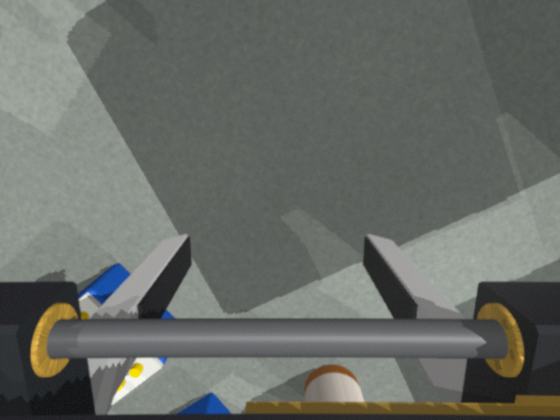

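The side and top views agree. The amber unit (orange) is on the right at top pixel ~(378,190), the clear unit at (290,180), and the stray vial at (442,200). The bottle is at (120,205), and the tip boxes are on the left. Next I'll enlarge crops and convert pixels to positions.

```bash
cat > h.py <<'E'
import numpy as np, cv2
from scipy.spatial.transform import Rotation as R
def load(f): return np.load(f"pics/{f}.npz")
def w(z,u,v,depth=None):
    d=z['d'][int(round(v)),int(round(u))] if depth is None else depth
    p=cv2.undistortPoints(np.array([[[u,v]]],float),z['mtx'],z['distortion'])[0,0]
    return R.from_euler('xyz',z['orientation']).apply(np.array([p[0],p[1],1])*d)+z['eye']
def proj(z,P):
    r=R.from_euler('xyz',z['orientation']).inv()
    return cv2.projectPoints(r.apply(np.atleast_2d(P)-z['eye']),np.zeros(3),np.zeros(3),z['mtx'],z['distortion'])[0][:,0]
def cloud(z):
    h,wd=z['d'].shape
    u,v=np.meshgrid(np.arange(wd),np.arange(h))
    p=cv2.undistortPoints(np.stack([u,v],-1).reshape(-1,1,2).astype(float),z['mtx'],z['distortion'])[:,0]
    d=z['d'].ravel()
    P=np.c_[p,np.ones(len(p))]*d[:,None]
    return (R.from_euler('xyz',z['orientation']).apply(P)+z['eye']).reshape(h,wd,3)
E
python3 - <<'E'
from h import *
for n,(a,b,c,d) in {"top0":(330,110,460,250),"side0":(310,170,470,320)}.items():
    z=load(n); cr=z['p'][b:d,a:c,::-1]
    cv2.imwrite(f"pics/{n}_c.png",cv2.resize(cr,None,fx=4,fy=4,interpolation=cv2.INTER_CUBIC)[:600])
E
```

```text
(no output)
```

View pics/top0_c.png

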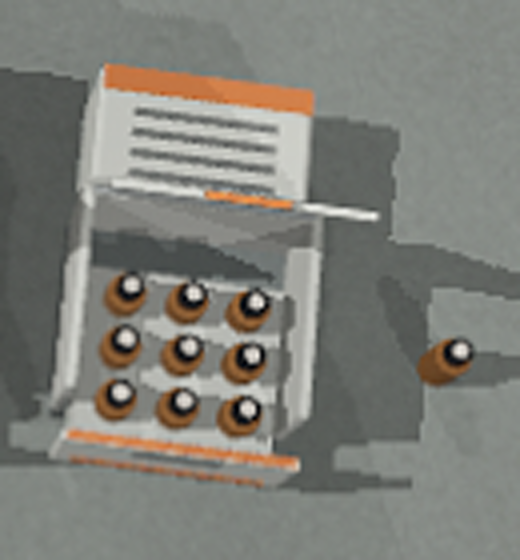

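View pics/side0_c.png

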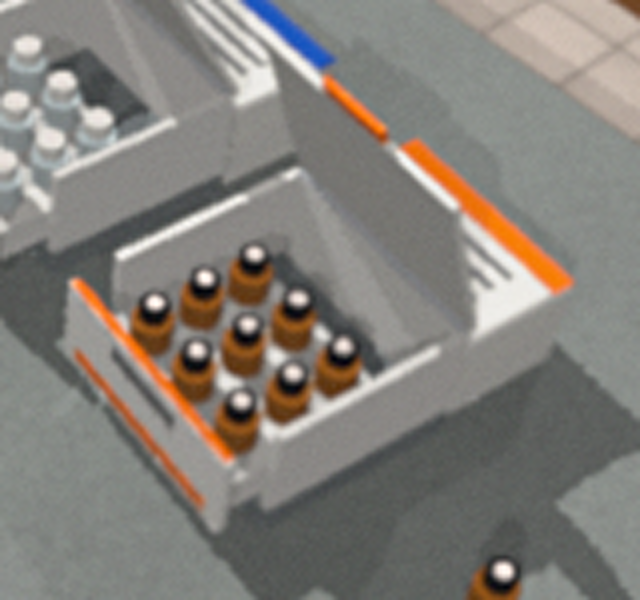

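```bash
python3 - <<'E'
from h import *
def atz(z,u,v,h):
    a=w(z,u,v,1.);e=z['eye'];return e+(a-e)*(h-e[2])/(a[2]-e[2])
z=load("top0")
for n,x,y,h in [("rearL",105,65,75),("rearR",314,90,75),("trayL",68,430,93),("trayR",299,460,93),("rimRf",298,440,95),("rimLf",58,412,95)]:
    P=atz(z,330+x/4,110+y/4,h); print(n,P.round(1))
a=load("side0")
for n,x,y,h in [("rearL",412,142,75),("rearR",573,287,75),("trayL",75,284,93),("trayR",230,461,93),("rimRf",275,440,95),("rimLf",116,256,95),("hingeR",472,322,95)]:
    P=atz(a,310+x/4,170+y/4,h); print("side",n,P.round(1))
for q,n,sx,sy in ((z,"top",330,110),(a,"side",310,170)):
  for x,y in ([(115,182),(375,216),(208,195),(292,205)] if n=="top" else [(278,60),(462,210),(325,82),(388,135)]):
    for dx in (-1,0,1): print(n,x,y,w(q,sx+x/4+dx*0,sy+y/4+dx).round(1))
E
```

```text
rearL [ 751.3 -192.8   75. ]
rearR [ 739.  -338.6   75. ]
trayL [ 487.6 -164.5   93. ]
trayR [ 472.9 -315.3   93. ]
rimRf [ 485.7 -314.4   95. ]
rimLf [ 498.9 -157.6   95. ]
side rearL [ 750.3 -194.6   75. ]
side rearR [ 736.2 -341.    75. ]
side trayL [ 485.7 -166.4   93. ]
side trayR [ 472.3 -314.6   93. ]
side rimRf [ 500.2 -320.2   95. ]
side rimLf [ 518.1 -165.5   95. ]
side hingeR [ 649.8 -330.    95. ]
top 115 182 [ 668.3 -199.    75.6]
top 115 182 [ 610.  -173.2  225.5]
top 115 182 [ 607.7 -173.3  225. ]
top 375 216 [ 596.7 -328.3  227.7]
top 375 216 [ 592.5 -326.6  232.5]
top 375 216 [ 670.5 -400.6    4. ]
top 208 195 [ 600.6 -225.1  241.8]
top 208 195 [ 599.9 -226.1  236.9]
top 208 195 [ 646.7 -256.9  100.5]
top 292 205 [ 600.5 -277.7  230.5]
top 292 205 [ 598.1 -277.7  230.3]
top 292 205 [ 597.  -278.7  226.3]
side 278 60 [ 608.8 -187.6  222. ]
side 278 60 [ 609.4 -187.6  218.7]
side 278 60 [ 611.9 -186.   213.1]
side 462 210 [ 731.  -254.7   77.2]
side 462 210 [ 729.9 -256.1   75.4]
side 462 210 [ 727.7 -258.2   74.9]
side 325 82 [ 599.8 -229.5  241. ]
side 325 82 [ 598.9 -230.7  239.5]
side 325 82 [ 600.7 -229.8  234.9]
side 388 135 [ 808.6 -134.8    4. ]
side 388 135 [ 807.9 -136.     1.3]
side 388 135 [ 600.8 -277.   231.7]
```

```bash
python3 - <<'E'
from h import *
yaw=-0.0865;o=np.array([505,-245.7,0]);M=R.from_euler('z',yaw)
for n in("side0","top0"):
    z=load(n);C=M.inv().apply((cloud(z)-o).reshape(-1,3));col=z['p'].reshape(-1,3).astype(int)
    print(n)
    org=(col[:,0]>180)&(col[:,2]<90)&(col[:,1]<150)
    box=(C[:,0]>-80)&(C[:,0]<260)&(abs(C[:,1])<100)&(C[:,2]>10)
    q=C[org&box]
    for lo,hi,nm in((-80,20,"trayfront"),(80,130,"tab"),(200,260,"rear")):
        s=q[(q[:,0]>lo)&(q[:,0]<hi)]
        print(nm,len(s),s.min(0).round(1),s.max(0).round(1),np.median(s,0).round(1), "slope dx/dy",np.polyfit(s[:,1],s[:,0],1).round(3))
    # front face
    s=C[(C[:,0]>-80)&(C[:,0]<0)&(abs(C[:,1])<70)&(C[:,2]>35)&(C[:,2]<85)]
    if n=="side0":
        print("face",len(s),np.histogram(s[:,0],bins=np.arange(-80,1,4)))
        f=s[abs(s[:,0]-np.median(s[:,0]))<6]; print(np.median(f[:,0]),np.polyfit(f[:,1],f[:,0],1))
    s=C[(C[:,2]>120)&(C[:,2]<225)&(abs(C[:,1])<75)&(C[:,0]>60)&(C[:,0]<150)]
    p=np.polyfit(s[:,2],s[:,0],1);print("cover x vs z",len(s),p,"theta",np.arctan2(1,-p[0]))
    s=C[(C[:,2]>68)&(C[:,2]<82)&(C[:,0]>150)&(C[:,0]<260)&(abs(C[:,1])<120)];print("case",s.min(0),s.max(0))
E
```

```text
side0
trayfront 144 [-31.9 -67.9  39.9] [-0.9 78.8 97.3] [-25.5   2.3  93.3] slope dx/dy [ 1.3000e-02 -2.4379e+01]
tab 49 [ 88.9 -21.2 236.3] [ 95.9  23.9 242.4] [ 92.8   1.7 239.5] slope dx/dy [1.0000e-03 9.2751e+01]
rear 242 [222.5 -71.2  71.8] [244.3  73.6  80.5] [234.7  -7.2  76. ] slope dx/dy [2.00000e-02 2.34814e+02]
face 696 (array([  0,   0,   0,   0,   0,   0,   0,   0,   0,   0,   0,   7, 516,
         4,   0,   0,   1,   7,  38, 123]), array([-80, -76, -72, -68, -64, -60, -56, -52, -48, -44, -40, -36, -32,
       -28, -24, -20, -16, -12,  -8,  -4,   0]))
-29.993558810877396 [ 4.98476382e-03 -3.00251740e+01]
cover x vs z 869 [ -0.37918834 181.37966031] theta 1.2083587555176662
case [152.63698677 -73.87858753  68.05372745] [244.40139623  73.64214269  80.45930375]
top0
trayfront 58 [-29.2 -64.8  87. ] [-24.2  76.7  96.5] [-26.3   1.6  93.4] slope dx/dy [ 1.8000e-02 -2.6438e+01]
tab 29 [ 90.6 -17.4 234.3] [ 97.1  28.7 242.6] [ 93.1   4.5 238.9] slope dx/dy [9.0000e-03 9.3118e+01]
rear 280 [223.9 -68.9  71. ] [241.6  72.5  82.4] [232.6   3.9  75.9] slope dx/dy [1.5000e-02 2.3261e+02]
cover x vs z 24 [ -0.45662386 200.58114271] theta 1.1424476650444617
case [159.65325636 -72.45275867  68.22730709] [244.12228329  79.91389463  81.90374363]
```

carry_out([
  [[0,0,-2.75],-5,0],
  [[0,0,-2.75],-5,0],
  [[0,0,-2.75],-5,0],
  [[0,0,-2.75],-5,0],
], grip_force=20)

```text
clock: 0.48
eef_pos: [236.5, 496.2, 301.4]
eef_rot: [-3.141, -0.0, 3.05]
wrist_force: [-0.5, 1.0, 0.4]
finger_gap: 70.9
```

carry_out([
  [[-1.05,-2.86,0],0,0],
  [[-1.05,-2.86,0],0,0],
  [[-1.05,-2.86,0],0,0],
  [[-1.05,-2.86,0],0,0],
  [[-1.05,-2.86,0],0,0],
  [[-1.05,-2.86,0],0,0],
  [[-1.05,-2.86,0],0,0],
  [[-1.05,-2.86,0],0,0],
  [[-1.05,-2.86,0],0,0],
  [[-1.05,-2.86,0],0,0],
  [[-1.05,-2.86,0],0,0],
  [[-1.05,-2.86,0],0,0],
  [[-1.05,-2.86,0],0,0],
  [[-1.05,-2.86,0],0,0],
  [[-1.05,-2.86,0],0,0],
  [[-1.05,-2.86,0],0,0],
  [[-1.05,-2.86,0],0,0],
  [[-1.05,-2.86,0],0,0],
  [[-1.05,-2.86,0],0,0],
  [[-1.05,-2.86,0],0,0],
])

```text
clock: 2.15
eef_pos: [391.0, -94.6, 300.2]
eef_rot: [3.142, 0.0, 3.046]
wrist_force: [0.8, 1.4, 0.3]
finger_gap: -0.1
```

carry_out([
  [[-1.05,-2.86,0],0,0],
  [[-1.05,-2.86,0],0,0],
  [[-1.05,-2.86,0],0,0],
  [[-1.05,-2.86,0],0,0],
  [[-1.05,-2.86,0],0,0],
  [[0,0,0],0,0],
  [[0,0,0],0,0],
])

```text
clock: 2.73
eef_pos: [429.4, -241.2, 299.4]
eef_rot: [3.141, -0.001, 3.044]
wrist_force: [0.7, 0.6, -0.9]
finger_gap: 0.2
```

```bash
python3 - <<'E'
from cell import manip, vision
import cv2, numpy as np
print(manip.read_state()['eef_pos'])
for n in ("side","top"):
    c=vision.calibration(n);p,d=vision.camera(n)
    np.savez(f"pics/{n}1.npz",p=p,d=d,**{k:np.array(v) for k,v in c.items()})
    cv2.imwrite(f"pics/{n}1.png",p[:,:,::-1])
E
```

```text
[ 429.43124317 -241.17357863  299.43807196]
```

View pics/side1.png

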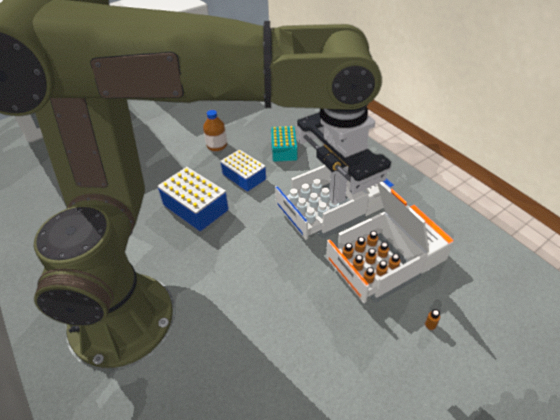

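The side view shows the gripper shut at height, short of the amber tray (front stripe near (345,270)), with nothing else disturbed. Now I'll lower it.

carry_out([
  [[0,0,2.3],0,0],
  [[0,0,2.3],0,0],
  [[0,0,2.3],0,0],
  [[0,0,2.3],0,0],
  [[0,0,2.3],0,0],
  [[0,0,2.3],0,0],
  [[0,0,2.3],0,0],
  [[0,0,2.3],0,0],
  [[0,0,2.3],0,0],
  [[0,0,2.3],0,0],
  [[0,0,0],0,0],
  [[0,0,0],0,0],
])

```text
clock: 3.83
eef_pos: [429.5, -239.5, 70.5]
eef_rot: [3.141, -0.001, 3.047]
wrist_force: [-0.0, -0.2, 0.7]
finger_gap: 0.7
```

carry_out([
  [[-0.6,0,0],0,0],
  [[-0.6,0,0],0,0],
  [[-0.6,0,0],0,0],
  [[-0.6,0,0],0,0],
  [[-0.6,0,0],0,0],
  [[-0.6,0,0],0,0],
  [[-0.4,0,0],0,0],
])

```text
clock: 4.42
eef_pos: [470.0, -244.2, 70.3]
eef_rot: [3.142, -0.0, 3.046]
wrist_force: [-1.9, -0.3, 1.4]
finger_gap: 0.4
```

carry_out([
  [[-0.3,0,0],0,0],
  [[-0.3,0,0],0,0],
  [[-0.3,0,0],0,0],
  [[-0.3,0,0],0,0],
  [[-0.3,0,0],0,0],
  [[0,0,0],0,0],
])

```text
clock: 4.92
eef_pos: [484.8, -245.6, 70.2]
eef_rot: [-3.142, 0.0, 3.046]
wrist_force: [0.1, 0.7, 0.5]
finger_gap: 0.5
```

carry_out([
  [[-0.2,0,0],0,0],
  [[-0.2,0,0],0,0],
  [[0,0,0],0,0],
])

```text
clock: 5.17
eef_pos: [488.6, -246.0, 70.2]
eef_rot: [3.142, 0.0, 3.046]
wrist_force: [-0.9, 0.5, 0.5]
finger_gap: 0.3
```

carry_out([
  [[-0.2,0,0],0,0],
  [[-0.2,0,0],0,0],
])

```text
clock: 5.33
eef_pos: [492.3, -246.3, 70.2]
eef_rot: [3.141, -0.0, 3.046]
wrist_force: [-1.3, -0.5, -0.6]
finger_gap: -0.0
```

carry_out([
  [[-0.2,0,0],0,0],
])

```text
clock: 5.42
eef_pos: [493.3, -246.4, 70.1]
eef_rot: [3.141, -0.003, 3.046]
wrist_force: [-23.3, 0.9, 13.9]
finger_gap: 0.8
```

carry_out([
  [[-0.1,0,0],0,0],
])

```text
clock: 5.5
eef_pos: [493.3, -246.4, 70.1]
eef_rot: [3.141, -0.006, 3.046]
wrist_force: [-25.1, 2.2, 14.9]
finger_gap: 0.5
```

carry_out([
  [[0,0,0],0,0],
  [[0,0,0],0,0],
  [[0,0,0],0,0],
  [[0.5,0,0],0,0],
  [[1.5,0,0],0,0],
  [[2,0,0],0,0],
  [[2,0,0],0,0],
  [[1,0,0],0,0],
  [[0,0,-2.5],0,0],
  [[0,0,-3],0,0],
  [[0,0,-3],0,0],
  [[0,0,-3],0,0],
  [[0,0,-3],0,0],
  [[0,0,-3],0,0],
  [[0,0,-3],0,0],
  [[0,0,-3],0,0],
  [[0,0,0],0,0],
])

```text
clock: 6.92
eef_pos: [427.0, -240.7, 311.1]
eef_rot: [-3.137, 0.008, 3.046]
wrist_force: [0.2, 0.0, 2.0]
finger_gap: 0.5
```

```bash
python3 - <<'E'
from cell import manip, vision
from h import *
print(manip.read_state()['eef_pos'],manip.read_state()['eef_rot'])
for n in ("side","top"):
    c=vision.calibration(n);p,d=vision.camera(n)
    np.savez(f"pics/{n}2.npz",p=p,d=d,**{k:np.array(v) for k,v in c.items()})
cv2.imwrite(f"pics/side2.png",load("side2")['p'][:,:,::-1])
yaw=-0.0955;o=np.array([507.5,-246,0]);M=R.from_euler('z',yaw)
z=load("side2");C=M.inv().apply((cloud(z)-o).reshape(-1,3))
s=C[(C[:,0]>-80)&(C[:,0]<20)&(abs(C[:,1])<70)&(C[:,2]>35)&(C[:,2]<85)]
print(np.histogram(s[:,0],bins=np.arange(-40,21,4)))
for r in ((-75,-40),(-30,30),(40,75)):
    s=C[(C[:,2]>120)&(C[:,2]<225)&(C[:,1]>r[0])&(C[:,1]<r[1])&(C[:,0]>60)&(C[:,0]<150)]
    p=np.polyfit(s[:,2],s[:,0],1);print(p,np.polyval(p,[120,180,230]),len(s))
col=z['p'].reshape(-1,3).astype(int)
q=C[(col[:,0]>180)&(col[:,2]<90)&(col[:,1]<150)&(C[:,2]>200)];print(q.min(0),q.max(0))
E
```

```text
[ 426.96591709 -240.65592143  311.10979324] [-3.13746934  0.00816371  3.04605064]
(array([  0,   0,   0,   0,   0,   0,   0,   0, 488,  51,   0,   0,   0,
         0,  13]), array([-40, -36, -32, -28, -24, -20, -16, -12,  -8,  -4,   0,   4,   8,
        12,  16,  20]))
[ -0.38074345 179.05685084] [133.36763681 110.52302979  91.48585728] 232
[ -0.37985131 178.54659238] [132.96443533 110.17335681  91.18079137] 361
[ -0.37612703 179.44427598] [134.30903212 111.74141019  92.93505858] 182
[ 87.62377361 -20.78548628 234.98262551] [ 93.5532864   24.30481966 242.25647536]
```

View pics/side2.png

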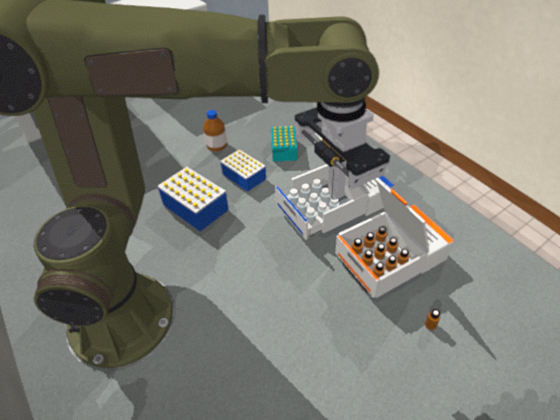

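The tray face now sits at unit x ≈ -7, so it's home; the side view shows its front flush at (355,268) and the cover still open. Next I'll go over and behind the cover.

carry_out([
  [[-2.06,0,0],0,0],
  [[-2.06,0,0],0,0],
  [[-2.06,0,0],0,0],
  [[-2.06,0,0],0,0],
  [[-2.06,0,0],0,0],
  [[-2.06,0,0],0,0],
  [[-2.06,0,0],0,0],
  [[-2.06,0,0],0,0],
  [[-2.06,0,0],0,0],
  [[-2.06,0,0],0,0],
  [[0,0,0],0,0],
  [[0,0,0],0,0],
])

```text
clock: 8.02
eef_pos: [631.0, -259.5, 302.6]
eef_rot: [3.14, -0.003, 3.046]
wrist_force: [0.4, 0.1, 0.1]
finger_gap: 0.1
```

carry_out([
  [[0,0,1.5],0,0],
  [[0,0,1.5],0,0],
  [[0,0,1.5],0,0],
  [[0,0,1.5],0,0],
  [[0,0,0.5],0,0],
  [[0,0,0],0,0],
  [[0,0,0],0,0],
])

```text
clock: 8.6
eef_pos: [630.4, -259.7, 241.0]
eef_rot: [-3.141, 0.001, 3.046]
wrist_force: [-0.3, -0.3, 0.2]
finger_gap: 0.5
```

```bash
python3 - <<'E'
from cell import manip, vision
from h import *
print(manip.read_state()['eef_pos'],manip.read_state()['wrist_force'])
p,d=vision.camera("side");cv2.imwrite(f"pics/side3.png",cv2.resize(p[60:320,240:500,::-1],None,fx=2.3,fy=2.3))
# path: contact corner at r along cover; TCP unit x,z
for th in np.arange(1.24,-0.03,-0.1):
    r=118; x=140-r*np.cos(th)+6*np.sin(th)+8; zt=95+r*np.sin(th)+6*np.cos(th)
    print(round(th,2),round(x,1),round(zt+22,1))
E
```

```text
[ 630.4270307  -259.73887319  240.96380324] [-0.31935618 -0.28330011  0.1836728 ]
1.24 115.3 230.6
1.14 104.2 226.7
1.04 93.4 221.8
0.94 83.3 215.8
0.84 73.7 208.9
0.74 64.9 201.0
0.64 56.9 192.3
0.54 49.9 182.8
0.44 43.8 172.7
0.34 38.8 162.0
0.24 34.8 150.9
0.14 32.0 139.4
0.04 30.3 127.7
```

View pics/side3.png

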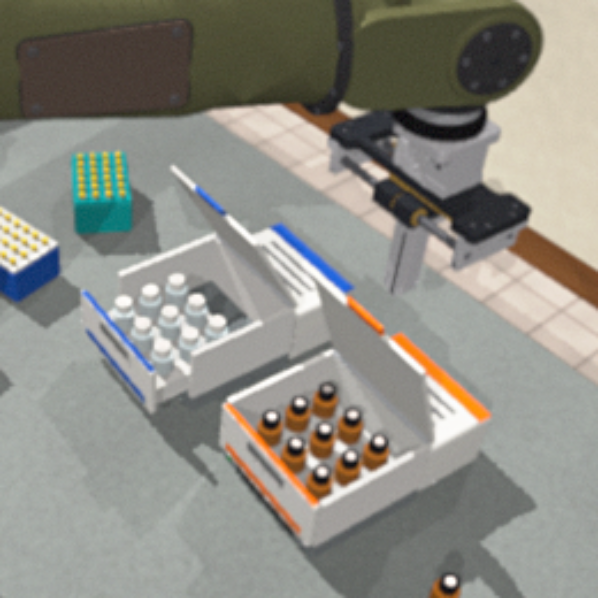

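The picture shows the shut fingertips behind the cover's outer face at crop (400,290), below the tab's top edge at (365,312). I'll swing the cover round along its arc.

carry_out([
  [[0,0,1.0],0,0],
  [[0,0,0],0,0],
  [[0.9,0,0],0,0],
  [[1.1,0,0.4],0,0],
  [[1.1,0,0.5],0,0],
  [[0,0,0],0,0],
])

```text
clock: 9.15
eef_pos: [598.6, -256.6, 221.3]
eef_rot: [3.141, -0.001, 3.046]
wrist_force: [-0.3, 0.4, 1.1]
finger_gap: 0.5
```

carry_out([
  [[1.0,0,0.6],0,0],
  [[0.95,0,0.7],0,0],
  [[0.9,0,0.8],0,0],
  [[0,0,0],0,0],
])

```text
clock: 9.48
eef_pos: [570.7, -253.9, 199.8]
eef_rot: [3.141, -0.001, 3.046]
wrist_force: [-0.0, 0.0, -0.0]
finger_gap: 0.5
```

```bash
python3 - <<'E'
from cell import manip, vision
from h import *
print(manip.read_state()['eef_pos'],manip.read_state()['wrist_force'])
p,d=vision.camera("side");cv2.imwrite(f"pics/side4.png",cv2.resize(p[60:320,240:500,::-1],None,fx=2.3,fy=2.3))
E
```

```text
[ 570.72146209 -253.92048614  199.77812389] [-0.04729106  0.04051423 -0.03913085]
```

View pics/side4.png

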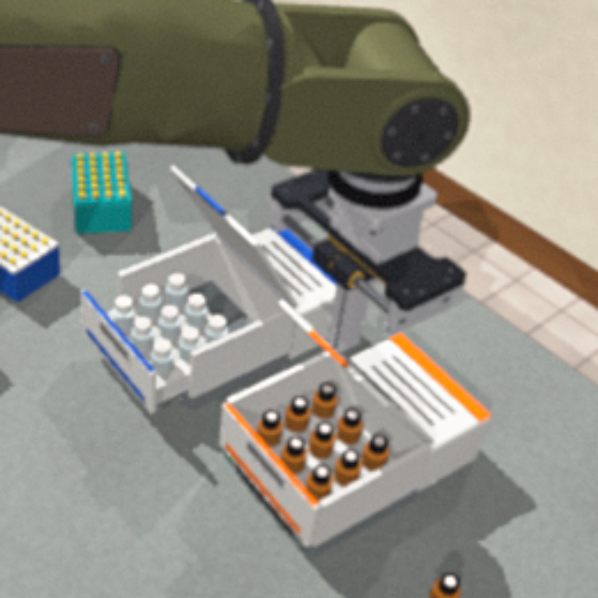

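The cover is following the finger at about 45° (tab at crop (328,345)), and the clear unit is unchanged. I'll continue.

carry_out([
  [[0.8,0,0.9],0,0],
  [[0.7,0,0.95],0,0],
  [[0.6,0,1.0],0,0],
  [[0.5,0,1.05],0,0],
  [[0,0,0],0,0],
])

```text
clock: 9.95
eef_pos: [545.3, -251.3, 159.8]
eef_rot: [3.141, -0.002, 3.046]
wrist_force: [-0.6, -0.0, 0.1]
finger_gap: 0.3
```

carry_out([
  [[0.4,0,1.1],0,0],
  [[0.3,0,1.1],0,0],
  [[0,0,0.5],0,0],
  [[0,0,0],0,0],
])

```text
clock: 10.28
eef_pos: [538.5, -250.6, 133.1]
eef_rot: [3.141, -0.002, 3.046]
wrist_force: [1.3, -0.1, 0.3]
finger_gap: 0.5
```

carry_out([
  [[0,0,0.4],0,0],
  [[0,0,0.3],0,0],
  [[0,0,0.1],0,0],
])

```text
clock: 10.53
eef_pos: [538.7, -250.8, 126.0]
eef_rot: [3.142, -0.0, 3.046]
wrist_force: [-0.5, -0.8, 0.3]
finger_gap: 0.4
```

carry_out([
  [[0,0,0.15],0,0],
])

```text
clock: 10.62
eef_pos: [538.8, -250.9, 124.9]
eef_rot: [-3.141, 0.0, 3.046]
wrist_force: [-0.4, 1.3, 0.9]
finger_gap: 0.5
```

carry_out([
  [[0,0,0.1],0,0],
])

```text
clock: 10.7
eef_pos: [538.7, -250.8, 123.8]
eef_rot: [-3.142, 0.0, 3.046]
wrist_force: [-0.6, -0.2, 1.0]
finger_gap: 0.6
```

carry_out([
  [[0,0,0.1],0,0],
  [[0,0,0.05],0,0],
])

```text
clock: 10.87
eef_pos: [538.6, -250.8, 122.2]
eef_rot: [-3.142, -0.0, 3.046]
wrist_force: [-0.3, -0.6, 1.2]
finger_gap: 0.7
```

carry_out([
  [[0,0,0.1],0,0],
])

```text
clock: 10.95
eef_pos: [538.7, -250.8, 121.4]
eef_rot: [-3.141, 0.0, 3.046]
wrist_force: [0.0, -0.4, 1.8]
finger_gap: 0.8
```

carry_out([
  [[0,0,0.1],0,0],
])

```text
clock: 11.03
eef_pos: [538.6, -250.8, 120.3]
eef_rot: [-3.142, 0.0, 3.046]
wrist_force: [-0.5, 0.2, 0.9]
finger_gap: 0.2
```

```bash
python3 - <<'E'
from cell import manip, vision
from h import *
print(manip.read_state()['eef_pos'],manip.read_state()['wrist_force'])
c=vision.calibration("side");p,d=vision.camera("side");cv2.imwrite(f"pics/side5.png",cv2.resize(p[100:320,280:500,::-1],None,fx=2.7,fy=2.7))
np.savez("pics/side5.npz",p=p,d=d,**{k:np.array(v) for k,v in c.items()})
yaw=-0.0955;o=np.array([507.5,-246,0]);M=R.from_euler('z',yaw)
z=load("side5");C=M.inv().apply((cloud(z)-o).reshape(-1,3))
s=C[(C[:,1]<-25)&(C[:,1]>-75)&(C[:,0]>5)&(C[:,0]<135)&(C[:,2]>85)&(C[:,2]<140)]
print(len(s),np.polyfit(s[:,0],s[:,2],1),np.median(s[:,2]))
E
```

```text
[ 538.61463943 -250.83260203  120.25662642] [-0.54110249  0.24822579  0.91080981]
1001 [ -0.19876557 131.05361839] 119.97197704488781
```

View pics/side5.png

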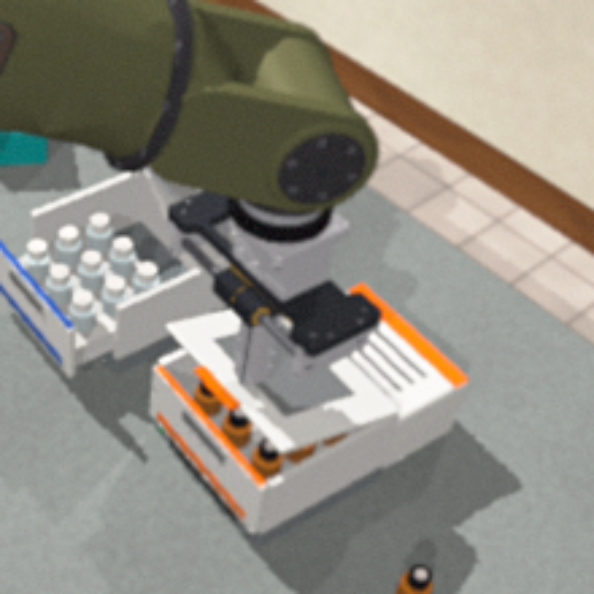

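```bash
python3 - <<'E'
from cell import manip, vision
from h import *
print(manip.tcp_to_tips, dir(manip))
yaw=-0.0955;o=np.array([507.5,-246,0]);M=R.from_euler('z',yaw)
z=load("side5");C=M.inv().apply((cloud(z)-o).reshape(-1,3)).reshape(420,560,3)
# sample image points in crop coords
for x,y in [(172,328),(210,345),(295,450),(390,412),(340,415),(250,365),(245,380),(262,390),(300,385),(290,405),(330,380),(220,400),(240,425),(205,375),(235,400)]:
    u,v=280+x/2.7,100+y/2.7
    print(x,y,C[int(round(v)),int(round(u))].round(1))
cv2.imwrite("pics/side5b.png",cv2.resize(z['p'][205:275,330:435,::-1],None,fx=7,fy=7,interpolation=cv2.INTER_CUBIC))
E
```

```text
22.0 ['Unreachable', '__class__', '__delattr__', '__dict__', '__dir__', '__doc__', '__eq__', '__format__', '__ge__', '__getattribute__', '__getstate__', '__gt__', '__hash__', '__init__', '__init_subclass__', '__le__', '__lt__', '__module__', '__ne__', '__new__', '__reduce__', '__reduce_ex__', '__repr__', '__setattr__', '__sizeof__', '__str__', '__subclasshook__', '__weakref__', 'read_state', 'tcp_to_tips']
172 328 [ 10.3  76.5 140.3]
210 345 [ 29.1  46.5 133.5]
295 450 [ 58.5 -44.6  67.3]
390 412 [129.7 -75.3 104.4]
340 415 [ 82.4 -63.3 119.2]
250 365 [ 22.1 -11.4 169.2]
245 380 [ 21.3  -9.4 147.8]
262 390 [ 35.9 -14.9 134.1]
300 385 [ 72.5 -22.2 122. ]
290 405 [ 48.2 -36.4 127.4]
330 380 [105.9 -24.4 110.7]
220 400 [ -3.6  -7.5 137.7]
240 425 [29.4 -4.  80.5]
205 375 [1.000e-01 1.640e+01 1.421e+02]
235 400 [  6.4 -15.8 139.8]
```

View pics/side5b.png

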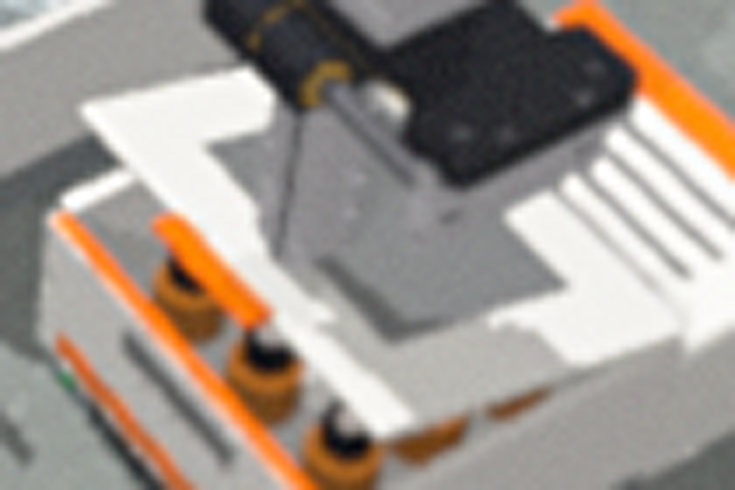

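```bash
python3 - <<'E'
from h import *
from cell import manip
print(manip.read_state())
yaw=-0.0955;o=np.array([507.5,-246,0]);M=R.from_euler('z',yaw)
for n,t in(("side1",(429.4,-241.2,299.4)),("side2",(427,-240.7,308)),("side5",(538.6,-250.8,120.3))):
    z=load(n);C=M.inv().apply((cloud(z)-np.array(t)).reshape(-1,3))
    near=(abs(C[:,0])<45)&(abs(C[:,1])<95)&(C[:,2]>-60)&(C[:,2]<130)
    dark=z['p'].reshape(-1,3).max(1)<60
    s=C[near&dark]; print(n,np.histogram(s[:,2],bins=np.arange(-60,131,10))[0])
    f=C[(abs(C[:,0])<14)&(abs(C[:,1])<25)&(C[:,2]<75)&(C[:,2]>-60)]
    print(len(f),np.histogram(f[:,2],bins=np.arange(-60,76,5))[0],f.min(0))
E
```

```text
{'clock': 11.0833, 'joints': array([-4.97434295e-01,  4.60103385e-01,  1.46953776e+00, -4.78182133e-05,
        1.21216814e+00, -1.97253202e+00]), 'qd': array([ 1.35106733e-03,  1.35309843e-03, -1.39393953e-04, -1.82790897e-05,
        4.82541947e-03,  2.18419373e-04]), 'effort': array([ 1.49884801e-01, -6.09699368e+01, -3.41075778e+01,  2.67143600e-02,
        2.56753515e-02,  1.33885995e-03]), 'eef_pos': array([ 538.53284276, -250.77757875,  119.9973994 ]), 'eef_rot': array([ 3.14154916e+00, -2.16887733e-04,  3.04591085e+00]), 'wrist_force': array([-0.42044861, -1.2273107 ,  1.24333004]), 'moment': array([ 0.02110558,  0.09891829, -0.04220563]), 'finger_gap': 0.6404422523246567}
side1 [ 0  0  0  0  0  0  0  0  0  0  0  0  0  0  0  0  0  3 90]
362 [ 0  0  0  0  0  0  0  0  0  0  0  0  0  0  0  5 14 35 26 40 30 33 33 34
 40 32 40] [-11.40093062 -14.73729624  17.14095719]
side2 [ 0  0  0  0  0  0  0  0  0  0  0  0  0  0  0  0  0  0 68]
346 [ 0  0  0  0  0  0  0  0  0  0  0  0  0  0  0  1 10 20 31 38 36 36 32 37
 32 37 36] [-11.82039582 -14.63700187  19.35467084]
side5 [ 0  2 32  0  0  0  0  0  0  0  0  0  0  0  0  0  0  2 49]
460 [13 21 36 10 14 23  0  0  0  0  0  0  0  9 58 42 10 24 22 20 22 24 24 19
 20 26 23] [-13.69100449 -24.56483854 -59.09814199]
```

The depth image shows the cover still about 0.27 rad open, and the shut fingertips are about 18 mm above the reported TCP rather than 22 mm below it. The finger is therefore resting on the cover, not through it. I'll keep going down, watching the picture and the force.

carry_out([
  [[0.1,0,0.7],0,0],
  [[0.1,0,0.7],0,0],
  [[0,0,0.6],0,0],
  [[0,0,0],0,0],
])

```text
clock: 11.42
eef_pos: [535.9, -250.3, 98.4]
eef_rot: [3.141, -0.002, 3.046]
wrist_force: [-0.4, 0.0, 0.1]
finger_gap: 0.3
```

```bash
cat > look.py <<'E'
import sys
from cell import manip, vision
from h import *
n=sys.argv[1]
s=manip.read_state();t=s['eef_pos'];print(t,s['wrist_force'])
c=vision.calibration("side");p,d=vision.camera("side");cv2.imwrite(f"pics/{n}.png",cv2.resize(p[100:320,280:500,::-1],None,fx=2.7,fy=2.7))
np.savez(f"pics/{n}.npz",p=p,d=d,**{k:np.array(v) for k,v in c.items()})
yaw=-0.0955;o=np.array([507.5,-246,0]);M=R.from_euler('z',yaw)
z=load(n);C=M.inv().apply((cloud(z)-o).reshape(-1,3))
for a,b in((-75,-45),(45,75)):
  s=C[(C[:,1]<b)&(C[:,1]>a)&(C[:,0]>5)&(C[:,0]<135)&(C[:,2]>92)&(C[:,2]<145)]
  for _ in range(4):
    q=np.polyfit(s[:,0],s[:,2],1); s=s[abs(np.polyval(q,s[:,0])-s[:,2])<5]
  print(len(s),q,np.polyval(q,[0,30,140]))
E
python3 look.py side6
```

```text
[ 535.92407847 -250.26965666   98.38444182] [-0.35313546  0.02934742  0.07373225]
561 [-8.96046663e-02  1.14375211e+02] [114.3752111  111.68707111 101.83055781]
217 [-9.57584170e-02  1.15550797e+02] [115.55079694 112.67804443 102.14461856]
```

View pics/side6.png

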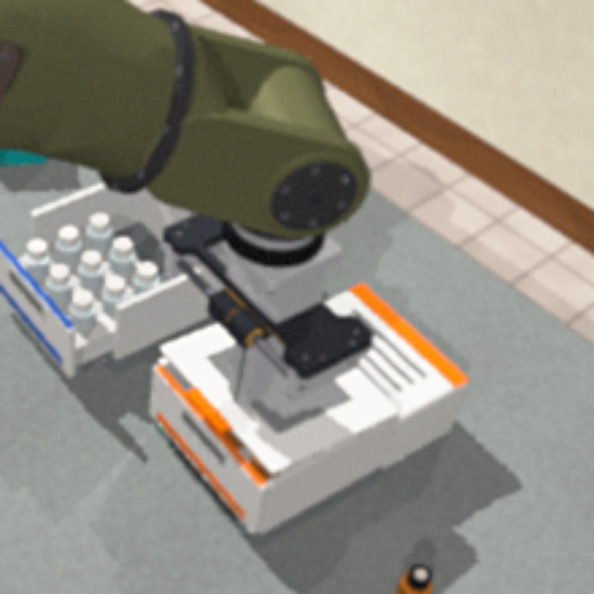

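The cover has followed to about 0.09 rad (free edge near (215,410), just above the tray front), and the clear unit is unchanged. About 11 mm are left, so I'll use small steps and watch for a force rise.

carry_out([
  [[0,0,0.3],0,0],
  [[0,0,0.3],0,0],
  [[0,0,0.1],0,0],
])

```text
clock: 11.72
eef_pos: [536.6, -250.6, 92.9]
eef_rot: [-3.142, -0.0, 3.046]
wrist_force: [-0.1, -0.7, 0.6]
finger_gap: 0.5
```

carry_out([
  [[0,0,0.15],0,0],
])

```text
clock: 11.8
eef_pos: [536.6, -250.7, 91.7]
eef_rot: [-3.142, 0.0, 3.046]
wrist_force: [-0.7, -0.3, 1.9]
finger_gap: 0.6
```

carry_out([
  [[0,0,0.15],0,0],
])

```text
clock: 11.88
eef_pos: [536.6, -250.6, 90.2]
eef_rot: [-3.142, 0.0, 3.046]
wrist_force: [-0.5, -0.2, 1.5]
finger_gap: 0.2
```

carry_out([
  [[0,0,0.1],0,0],
])

```text
clock: 11.97
eef_pos: [536.6, -250.6, 89.1]
eef_rot: [-3.142, -0.0, 3.046]
wrist_force: [-0.7, -0.7, 1.0]
finger_gap: 0.5
```

carry_out([
  [[0,0,0.1],0,0],
  [[0,0,0.1],0,0],
])

```text
clock: 12.13
eef_pos: [536.6, -250.6, 87.2]
eef_rot: [-3.142, 0.0, 3.046]
wrist_force: [-1.5, 0.1, -0.4]
finger_gap: 0.3
```

carry_out([
  [[0,0,0.1],0,0],
])

```text
clock: 12.22
eef_pos: [536.6, -250.6, 86.2]
eef_rot: [-3.142, 0.0, 3.046]
wrist_force: [-0.9, -1.1, 1.3]
finger_gap: 0.5
```

carry_out([
  [[0,0,0.1],0,0],
])

```text
clock: 12.3
eef_pos: [536.7, -250.7, 85.9]
eef_rot: [-3.141, 0.0, 3.046]
wrist_force: [-7.1, 2.8, 16.3]
finger_gap: 0.5
```

carry_out([
  [[0,0,0.1],0,0],
])

```text
clock: 12.38
eef_pos: [536.8, -250.7, 85.7]
eef_rot: [-3.141, 0.001, 3.046]
wrist_force: [-10.0, 4.8, 23.5]
finger_gap: 0.8
```

```bash
python3 look.py side7
```

```text
[ 536.79709231 -250.7287041    85.70781663] [-9.95735231  4.84258703 23.46130443]
601 [3.45426662e-03 1.01029928e+02] [101.0299276  101.1335556  101.51352493]
218 [7.66704520e-03 1.01202207e+02] [101.20220727 101.43221863 102.2755936 ]
```

Shut: the cover plane is flat at z = 101 and the force jumped to 23 N. I'll hold briefly, then lift off.

carry_out([
  [[0,0,0],0,0],
  [[0,0,0],0,0],
  [[0,0,0],0,0],
  [[0,0,-0.5],0,0],
  [[0,0,-1.5],0,0],
  [[0,0,-2.5],0,0],
  [[0,0,-3],0,0],
  [[0,0,-3],0,0],
  [[0,0,-3],0,0],
  [[0,0,-3],0,0],
  [[0,0,-3],0,0],
  [[1.5,0,0],0,0],
  [[2,0,0],0,0],
  [[2,0,0],0,0],
  [[2,0,0],0,0],
  [[2,0,0],0,0],
  [[2,0,0],0,0],
  [[0,0,0],0,0],
  [[0,0,0],0,0],
  [[0,0,0],0,0],
])

```text
clock: 14.1
eef_pos: [422.7, -239.7, 279.4]
eef_rot: [-3.141, 0.0, 3.046]
wrist_force: [-0.2, -0.7, -0.0]
finger_gap: 0.5
```

```bash
python3 look.py side8; python3 - <<'E'
from cell import vision
from h import *
c=vision.calibration("top");p,d=vision.camera("top")
np.savez("pics/top8.npz",p=p,d=d,**{k:np.array(v) for k,v in c.items()})
cv2.imwrite("pics/top8.png",p[:,:,::-1])
yaw=-0.0955;o=np.array([507.5,-246,0]);M=R.from_euler('z',yaw)
C=M.inv().apply((cloud(load("side8"))-o).reshape(-1,3))
s=C[(C[:,0]>-60)&(C[:,0]<10)&(abs(C[:,1])<70)&(C[:,2]>35)&(C[:,2]<85)];print("front",np.median(s[:,0]))
E
```

```text
[ 422.66311619 -239.72064931  279.38828313] [-0.24098664 -0.70964291 -0.03097081]
603 [1.12606989e-03 1.01190770e+02] [101.19077    101.2245521  101.34841979]
483 [-1.00247204e-04  1.01824121e+02] [101.82412076 101.82111334 101.81008615]
front -5.117693858106163
```

View pics/side8.png

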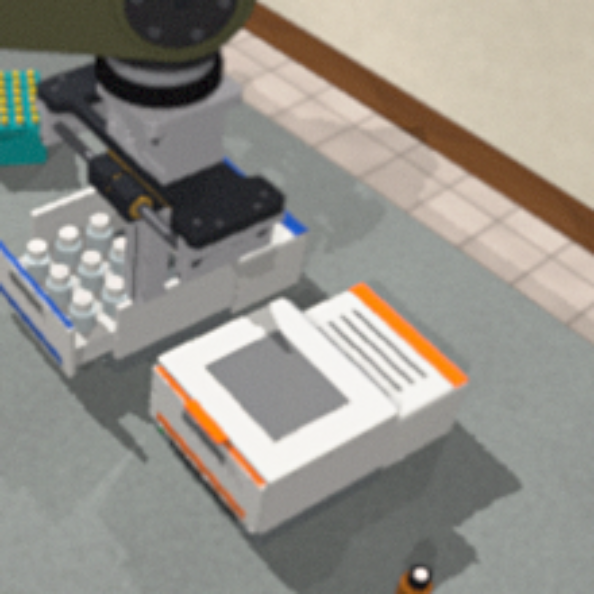

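View pics/top8.png

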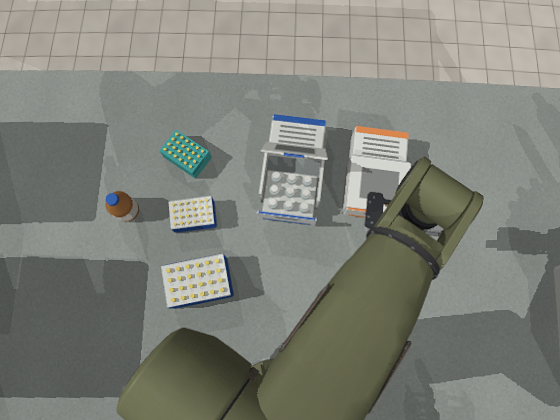

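```bash
python3 - <<'E'
from h import *
yaw=-0.0955;o=np.array([507.5,-246,0]);M=R.from_euler('z',yaw)
for n in("side2","side8"):
    C=M.inv().apply((cloud(load(n))-o).reshape(-1,3))
    s=C[(C[:,0]>-60)&(C[:,0]<10)&(abs(C[:,1])<70)&(C[:,2]>35)&(C[:,2]<85)];print(n,np.median(s[:,0]))
a,b=load("top0")['p'].astype(int),load("top8")['p'].astype(int)
for nm,(x0,y0,x1,y1) in dict(clear=(255,110,335,225),bottle=(100,185,145,225),box=(160,190,220,235)).items():
    print(nm,(abs(a-b)[y0:y1,x0:x1].max(2)>60).sum())
a,b=load("side0")['p'].astype(int),load("side8")['p'].astype(int); print("stray",(abs(a-b)[300:335,415:450].max(2)>60).sum())
from cell import workorder
E
```

```text
side2 -5.165036635532276
side8 -5.117693858106163
clear 0
bottle 0
box 0
stray 0
```

The tray hasn't moved since it was pushed home, and nothing else has changed. Handing in.

```bash
python3 -c "
from cell import workorder
print(workorder.sign_off())"
```

```text
the job is handed in; nothing more can be done
None
```

The amber changer is closed: I pushed its tray home first, then its cover shut, and handed the job in at about 14 s. Sign-off gives no verdict, so the result rests on the checks below.

- **Tray:** the push ended on a hard stop at about 25 N. The front panel measured the same in the picture straight after the push and in the last one.
- **Cover:** I pushed it from behind along its arc until the force jumped to about 23 N. After the arm lifted clear, its plane measured flat (about 0.001 rad) at 101 mm, which is the rim height plus the cover's thickness.
- **Everything else:** comparing first and last pictures showed no change around the clear unit, bottle, tip box or loose vial. The arm stands clear and the wrist force is near zero.

**Disagreements:**
- **Fingertips:** with the fingers shut, the depth images put the tips about 18 mm above the TCP, not 22 mm below it as stated. I noticed when the cover was still 0.27 rad open at the height where it should have been shut, and finished the push using the images. It also means the tray push was near the top of the panel, not at its middle.
- **Tray position:** depth puts the home panel face at about -5 mm in the unit's x, against the nominal -8 mm. This is within my error in locating the unit, so the evidence that the tray is home is the hard stop.

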